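Peel the top dish tray off a clinging nested pile and hold it over the light pad

ROBOT

A 6-joint arm with a two-finger parallel gripper is mounted at the origin on the work surface. World frame = base frame: x ahead of the robot, y to its left, z up, the work surface at z = 0. Lengths are in mm, angles in rad, forces in N, time in s.
With the tool pointing down it reaches from about 400 to 925 mm from the base axis. Payload 12.5 kg.
Tool frame: the origin (TCP) lies at the very end of the fingers, on their centre line; the grasp point (between the pads) lies 19 mm behind it; z points along the fingers, y is the direction in which the jaws open and shut (so a half turn about z gives the same grasp; the last joint's range is limited). The gripper opens to 95 mm and grips with 3 to 60 N. Pads are 20 mm wide; open, the fingers measure 119 mm over their backs; the gripper's body (75 mm by 180 mm) begins 59 mm behind the grasp point.
Start: joints at [1.132, 0.491, 1.559, -0, 1.092, -0.106], TCP at [204.165, 590.731, 214.661] pointing down, gripper open.
Joint ranges: [-3.1, 3.1], [-0.84, 2.19], [0.05, 2.79], [-1.13, 4.28], [0.06, 2.93], [-2.69, 2.69]. Speed limits (rad/s): [2.22, 2.22, 2.79, 3.14, 3.14, 3.14].

INTERFACE

Orientations are given as [roll, pitch, yaw] about the fixed x, y, z axes, in that order (R = Rz(yaw) Ry(pitch) Rx(roll)).
In Python, from cell import env gives the robot as it stands. The module is installed in compiled form; this text tells all that it offers.
- The arm moves only by the tool arm_command, never from a script. Its argument "deltas" is a list that holds one entry, the list of rows, each a list of 5 numbers: the closure, from 0 (fully open) to 1 (shut), then the shift along the world's x, y, z as a fraction of full scale, then the turn about the world's z as a fraction of full scale. In form: [[[grip, dx, dy, dz, twist], ...]]. A call has 1 to 12 rows; each row shifts and turns the pose as measured when the row begins; what a row does not reach is not made up. Full scale, the value 1, is 100 mm for a shift and pi/4 rad for a turn. A row lasts 1/12 s, in which the tool goes at most 41.7 mm and 7.16 degrees, less where a joint would pass 70% of its speed; a pose out of reach is approached as far as the arm can. A call with a number of a shift or a turn outside -1 to 1 is refused whole. A call with a gripper value outside its range is refused whole. The fingers move at their own pace and stop on an object; the grip force is fixed at half the most. Time passes only in rows, so rows that do not move let the fingers close. It gives the time, the measured TCP pose, the force and the opening at its end, in the units of the state.
- env.state(): the state, without advancing time (a new reading comes with each control period).
- env.read_camera(name): name is "scene" or "top" or "wrist"; returns a dict with "frame" (420x560x3 uint8, red, green, blue), "fx", "fy", "cx", "cy" (pixels), "R" (3x3) and "t" (3): a world point X has camera coordinates R X + t; the wrist camera has in their place "tool_from_camera" (4x4, takes a point from camera to tool coordinates, whose origin is the TCP and whose axes are the flange's). Camera axes: x right, y down, z forward; pixel columns grow to the right and rows downward; lengths in mm; the calibration is good to about 2 mm. A picture is of the moment at which its call begins: read the wrist's pose just before it. There is no depth.
- env.job_done(): hands the job in, once; it reports no verdict.
The state is a dict: "t": time; "joints": joint angles; "qvel": joint speeds; "tau": joint torques, N m; "eef_pos": TCP position; "tcp_rot": TCP orientation; "ft_force": force on the tool from outside, world axes, zero at the start; "moment": the same for the moment, N m; "opening": opening from 0.0 (shut) to 1.0 (fully open).
Only numpy, scipy, OpenCV 4.12 (cv2) and the standard library are available. Lean on these libraries where they do the work, as an engineer would, in place of code of your own. Each camera call takes 0.05 s, during which the arm holds its last target.

TASK

The blue dish trays have snapped tight into one another: grip the top tray by the rim at one of its corners and raise that corner first, hinging the tray up about the opposite corner, so that it peels away and the rest of the pile stays standing on the bench. Then carry it over and hold it level and right way up above the middle of the light pad, about a hand's breadth clear of it, to be checked for cracks. Finish while still holding it there steadily, and leave the other things on the bench where they are.

Things in the scene. Friction and masses are not known exactly. Their poses are not given: they have to be found in the camera images.
- tray_center (a point): Centre of the top tray, 20 mm above its underside. Blue formed plastic tray, 140 mm (x) by 200 mm (y) by 40 mm high, 0.18 kg, open to +z, floor 3 mm thick. All round it has an upright rim 9 mm thick and 14 mm high, whose top is the tray's top; below it 3 mm walls slope inwards. Its corners are cut at 45 degrees, leaving a straight piece of rim 45 mm long at each.
- tray_top: The same tray; origin at the centre of its underside, z up, y along its length. It clings to the pile by a snap catch inside each corner: 2 mm of play, then about 2 N each. Pulled up level, all four hold at once and can take the pile along. With one corner raised about 40 mm at 20 mm/s, hinging about the lower edge of the opposite corner, they let go one by one, with under 6 N at the corner.
- corner_a (a point): Middle of the cut-corner piece of the top tray's rim at its -x, +y corner: centre of the rim's thickness and height (7 mm below the rim's top), 49.5 mm in x and 79.5 mm in y from the tray's centre lines. The rim there faces -x and +y, 45 degrees to the tray's sides. Diagonally across from it lies corner_c.
- corner_b (a point): Middle of the cut-corner piece of the top tray's rim at its +x, +y corner: centre of the rim's thickness and height (7 mm below the rim's top), 49.5 mm in x and 79.5 mm in y from the tray's centre lines. The rim there faces +x and +y, 45 degrees to the tray's sides. Diagonally across from it lies corner_d.
- corner_c (a point): Middle of the cut-corner piece of the top tray's rim at its +x, -y corner: centre of the rim's thickness and height (7 mm below the rim's top), 49.5 mm in x and 79.5 mm in y from the tray's centre lines. The rim there faces +x and -y, 45 degrees to the tray's sides. Diagonally across from it lies corner_a.
- corner_d (a point): Middle of the cut-corner piece of the top tray's rim at its -x, -y corner: centre of the rim's thickness and height (7 mm below the rim's top), 49.5 mm in x and 79.5 mm in y from the tray's centre lines. The rim there faces -x and -y, 45 degrees to the tray's sides. Diagonally across from it lies corner_b.
- tray_stack: The pile of three like trays under the top one, locked together, loose on the bench, 0.54 kg; origin under its centre, on the bench. Trays nest 24 mm apart, so the top tray's underside is 72 mm and its rim's top 112 mm above the bench; between its rim and the rim below lies a 10 mm gap: grip only the top rim.
- pile_center (a point): Centre of that pile, half-way up, 44 mm above the bench while it stands.
- light_pad: Flat lit viewing pad, grey frame with white top, 180 mm (x) by 260 mm (y) by 16 mm high, fixed on the bench; origin under its centre.
- pad_center (a point): Centre of the pad's white lit face, on its top, 16 mm above the bench.
- dishes_red: Bystander between pile and pad: two closed culture dishes with red medium, one on the other, 92 mm across, 32 mm high; origin under the centre.
- dishes_amber: Bystander: three closed culture dishes with amber medium, 92 mm across, 48 mm high; origin under the centre.
- slide_box: Bystander: green slide box, 85 x 100 x 32 mm; origin under the centre.
- tube_rack: Bystander: white tube rack with capped tubes, 60 x 210 mm, 118 mm high over the caps; origin under the centre.
- ink_bottle: Bystander: dark stain bottle, 52 mm across, 105 mm high; origin under the centre.
- cotton_jar: Bystander: jar of white cotton wool, 100 mm across, 120 mm high; origin under the centre.
Mind the look-alikes: they are no part of the job. Leave any red look-alike of the tray_top alone.

How it is judged (in metres and radians):
On the way, in this order (a step that is already met when the one before it is completed fails the run):
1. one corner of the top tray is raised 15 mm or more from the pile while the opposite corner is still down (within 7 mm) (((z of corner_a in the frame of tray_stack above 0.12 m and z of corner_c in the frame of tray_stack below 0.112 m) or (z of corner_b in the frame of tray_stack above 0.12 m and z of corner_d in the frame of tray_stack below 0.112 m) or (z of corner_c in the frame of tray_stack above 0.12 m and z of corner_a in the frame of tray_stack below 0.112 m) or (z of corner_d in the frame of tray_stack above 0.12 m and z of corner_b in the frame of tray_stack below 0.112 m))), for 0.1 s.
2. the top tray is lifted clear of the pile in the gripper, the pile still standing on the bench (distance between tray_center and pile_center above 0.085 m and contact force between the fingers and tray_top above 0.5 N and contact force between tray_top and tray_stack below 0.1 N and contact force between tray_top and light_pad below 0.1 N and height (world z) of pile_center below 0.05 m and angle between tray_stack's own z axis and vertical below 0.06 rad), for 0.2 s.
At the end, for the whole second after the job is handed in: The gripper holds the top tray still, level within 0.2 rad, right way up, its centre within 50 mm of the lit face's centre seen from above and 75 to 260 mm above the bench, touching neither pad nor pile; the pile stands on the bench (centre below 50 mm, tilt under 0.06 rad) (contact force between the fingers and tray_top above 0.5 N and angle between tray_top's own z axis and vertical below 0.2 rad and horizontal distance between tray_center and pad_center below 0.05 m and height (world z) of tray_center between 0.075 and 0.26 m and linear speed of tray_top below 0.03 m/s and contact force between tray_top and tray_stack below 0.1 N and contact force between tray_top and light_pad below 0.1 N and height (world z) of pile_center below 0.05 m and angle between tray_stack's own z axis and vertical below 0.06 rad); the arm keeps its last pose, push and grip.
It fails at once if the pile is pulled up off the bench (20 mm or more) (height (world z) of pile_center above 0.064 m).
It fails at once if a bystander (dishes, slide box, tube rack, bottle, jar) is shifted or knocked over, 20 mm or more (distance of any of dishes_red, dishes_amber, slide_box, tube_rack, ink_bottle, cotton_jar from where it was at the start of the episode above 0.02 m).
It also fails if it takes over 51 s, if anything falls off the work surface, if the arm or the gripper's body presses on something with over 40 N, if the wrist force passes 120 N, or if a joint passes its speed limit or range.

## Working session

There is one attempt and no reset: what is moved stays moved. The work goes in short steps, Python scripts to look and compute and a tool call to move; the robot and the scene stay as the last step left them, time stands still between calls to the robot, and variables do not carry over. Pictures are saved under pics/ and viewed, and the job is handed in when it is done.

Besides the shell and the picture viewer there is one more tool, called after ">>>" as name(argument=value, ...), one argument or row to a line, values as JSON. arm_command: Moves the arm, as the interface text tells. Its arguments: {"type":"object","properties":{"deltas":{"type":"array","items":{"type":"array","items":{"type":"array","items":{"type":"number","minimum":-1,"maximum":1}}}}},"required":["deltas"]}

```bash
mkdir -p pics; python3 - <<'E'
from cell import env
import cv2
s=env.state();print(s)
for n in("scene","top"):
    c=env.read_camera(n);cv2.imwrite(f"pics/{n}0.png",c["frame"][:,:,::-1]);print(n,{k:v for k,v in c.items() if k!="frame"})
E
```

```text
{'t': 0.0, 'joints': array([ 1.13242069e+00,  4.91573102e-01,  1.55943838e+00, -8.85064716e-06,
        1.09170834e+00, -1.05603928e-01]), 'qvel': array([ 3.71694362e-04,  8.02496299e-05, -2.16844575e-04, -4.12167227e-05,
       -2.47728396e-04, -9.89667538e-05]), 'tau': array([ 3.73258503e-03, -6.12649369e+01, -2.58191407e+01,  6.93482766e-02,
        4.81084292e-02, -7.07987806e-05]), 'eef_pos': array([204.04505124, 590.49952664, 214.05714952]), 'tcp_rot': array([-3.14047094e+00, -1.11006560e-04,  2.80882497e+00]), 'ft_force': array([-0.03959054,  0.19767134,  0.36183203]), 'moment': array([-0.01106784, -0.00216554, -0.00471287]), 'opening': 0.9964788001530226}
scene {'fx': 446.4563542235401, 'fy': 446.4563542235401, 'cx': 285.75731806537686, 'cy': 212.87165120940134, 'R': array([[-0.54039107,  0.84107632, -0.02383524],
       [ 0.48701965,  0.28955869, -0.82399492],
       [-0.68614091, -0.45688773, -0.56609563]]), 't': array([ 314.05315293, -186.59006329, 1940.96903319])}
top {'fx': 468.91725290527086, 'fy': 468.91725290527086, 'cx': 277.33447900109866, 'cy': 207.93443192061605, 'R': array([[-0.01122469, -0.99975008, -0.01933334],
       [-0.99755941,  0.01252843, -0.06868962],
       [ 0.06891467,  0.01851513, -0.99745073]]), 't': array([  20.6172975 ,  580.56504782, 1488.50394947])}
```

View pics/scene0.png

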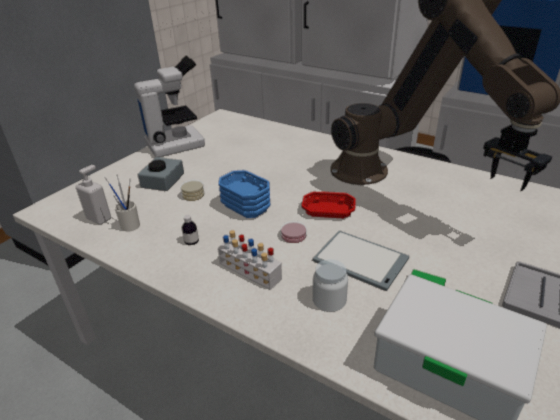

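View pics/top0.png

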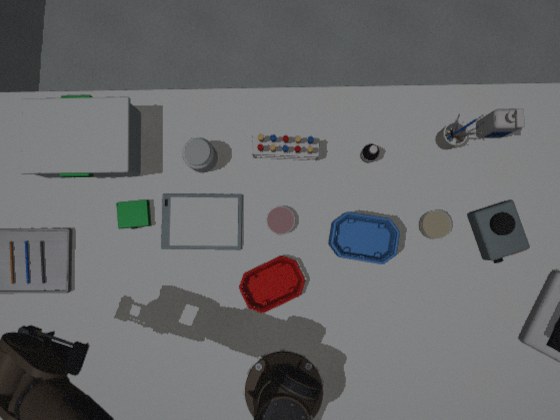

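The top view shows the blue pile at about (364,238) and the pad at (203,222). The red look-alike tray at (272,284) is a single tray, so I rule it out. The blue one is a pile, blue and octagonal. The red dishes are at (281,219), between pile and pad, and the amber dishes at (435,223). Next I measure the blue tray and the pad.

```bash
cat > h.py <<'E'
import numpy as np,cv2
def ray(c,uv,z):
    R=np.array(c["R"]);t=np.array(c["t"])
    d=R.T@np.array([(uv[0]-c["cx"])/c["fx"],(uv[1]-c["cy"])/c["fy"],1]);o=-R.T@t
    return o+d*(z-o[2])/d[2]
def proj(c,X):
    p=np.array(c["R"])@np.array(X)+np.array(c["t"]);return np.array([c["fx"]*p[0]/p[2]+c["cx"],c["fy"]*p[1]/p[2]+c["cy"]])
E
python3 - <<'E'
from cell import env
from h import *
c=env.read_camera("top");f=c["frame"];hsv=cv2.cvtColor(f,cv2.COLOR_RGB2HSV)
m=((hsv[...,0]>98)&(hsv[...,0]<125)&(hsv[...,1]>120)&(hsv[...,2]>50)).astype(np.uint8)
n,l,st,ce=cv2.connectedComponentsWithStats(m)
i=1+np.argmax(st[1:,4]);print(st[i],ce[i])
M=(l==i).astype(np.uint8);k=cv2.findContours(M,0,2)[0];k=max(k,key=cv2.contourArea)
h=cv2.convexHull(k)[:,0]
P=np.array([ray(c,p,112)[:2] for p in h])
r=cv2.minAreaRect(P.astype(np.float32));print("rect112",r)
print(cv2.approxPolyDP(h,3,True)[:,0].tolist())
# pad
g=((hsv[...,1]<25)&(hsv[...,2]>150)).astype(np.uint8)
x=f[185:260,150:255];
cv2.imwrite("pics/pad0.png",cv2.resize(x[:,:,::-1],None,fx=6,fy=6))
x=f[180:300,300:470];cv2.imwrite("pics/tray0.png",cv2.resize(x[:,:,::-1],None,fx=4.5,fy=4.5,interpolation=2))
for nm,uv,z in[("pad c",(203,222),16),("red",(281,219),32),("amber",(435,223),48),("rack",(286,147),100),("jar",(200,154),120),("ink",(370,152),105),("slide",(133,214),32),("redtray",(272,284),40)]: print(nm,ray(c,uv,z).round())
E
```

```text
[ 329  212   70   52 2798] [363.93423874 237.35847034]
rect112 ((483.188720703125, -245.51519775390625), (203.5236358642578, 136.4505615234375), 80.23974609375)
[[332, 222], [348, 212], [387, 218], [398, 231], [396, 252], [382, 263], [339, 256], [329, 244]]
pad c [539. 254.  16.]
red [544.   2.  32.]
amber [ 525. -480.   48.]
rack [763. -17. 100.]
jar [741. 245. 120.]
ink [ 742. -272.  105.]
slide [566. 477.  32.]
redtray [340.  33.  40.]
```

View pics/tray0.png

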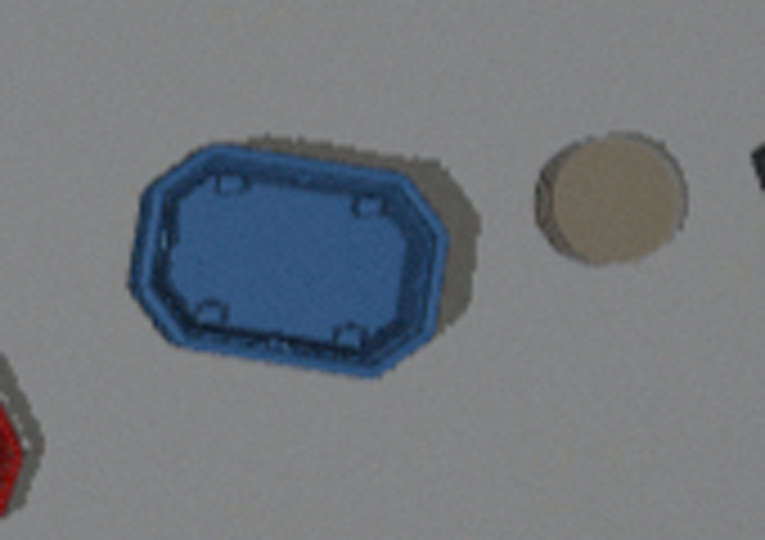

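View pics/pad0.png

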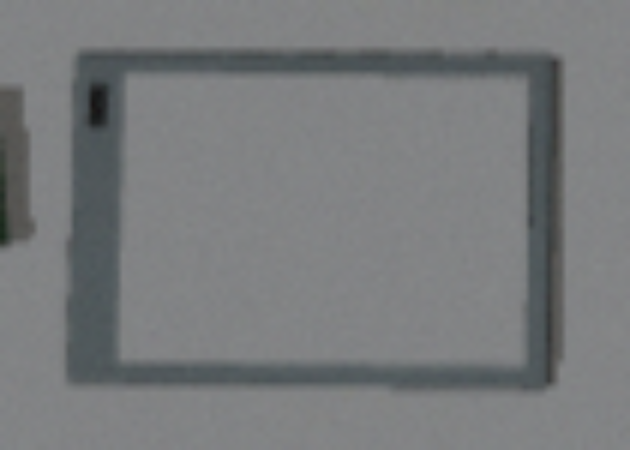

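The blue tray measures 203×136 mm at z=112, against 200×140 given. Its centre is about (483,-246), with yaw about -9.6°. I choose corner b at about (545,-175), which has free space on its outer side. Now I move above it.

>>> arm_command(
  deltas=[
    [[0,0.18,-0.36,0.05,-0.04],[0,0.18,-0.36,0.05,-0.04],[0,0.18,-0.36,0.05,-0.04],[0,0.18,-0.36,0.05,-0.04],[0,0.18,-0.36,0.05,-0.04],[0,0.18,-0.36,0.05,-0.04],[0,0.18,-0.36,0,-0.04],[0,0.18,-0.36,0,-0.04],[0,0.18,-0.36,0,-0.04],[0,0.18,-0.36,0,-0.04],[0,0.18,-0.36,0,-0.04],[0,0.18,-0.36,0,-0.04]],
  ],
)

```text
t: 1.15
eef_pos: [419.3, 146.1, 242.6]
tcp_rot: [-3.14, -0.0, 2.426]
ft_force: [1.0, -0.1, 0.4]
opening: 1.002
```

>>> arm_command(
  deltas=[
    [[0,0.14,-0.36,0,-0.034],[0,0.14,-0.36,0,-0.034],[0,0.14,-0.36,0,-0.034],[0,0.14,-0.36,0,-0.034],[0,0.14,-0.36,0,-0.034],[0,0.14,-0.36,0,-0.034],[0,0.14,-0.36,0,-0.034],[0,0.14,-0.36,0,-0.034],[0,0.1,-0.2,0,-0.02],[0,0,0,0,0],[0,0,0,0,0]],
  ],
)

```text
t: 2.07
eef_pos: [545.0, -187.0, 240.9]
tcp_rot: [-3.139, -0.001, 2.174]
ft_force: [-0.9, 0.1, -0.2]
opening: 1.001
```

```bash
python3 - <<'E'
from cell import env
from h import *
s=env.state();c=env.read_camera("wrist");print(s["eef_pos"],s["tcp_rot"],s["t"])
print({k:v for k,v in c.items() if k!="frame"})
cv2.imwrite("pics/w1.png",c["frame"][:,:,::-1])
E
```

```text
[ 545.01393137 -186.96821547  240.91255011] [-3.13916868e+00 -5.80440213e-04  2.17434281e+00] 2.0667
{'fx': 303.0127652187664, 'fy': 303.0127652187664, 'cx': 282.0947896080389, 'cy': 203.36385748190813, 'tool_from_camera': array([[ 3.03088703e-05, -9.58880112e-01, -2.83811434e-01,
         7.95590054e+01],
       [ 9.99999823e-01, -1.39456625e-04,  5.77957862e-04,
         6.07754509e-01],
       [-5.93771684e-04, -2.83811401e-01,  9.58879938e-01,
        -1.70449048e+02],
       [ 0.00000000e+00,  0.00000000e+00,  0.00000000e+00,
         1.00000000e+00]])}
```

View pics/w1.png

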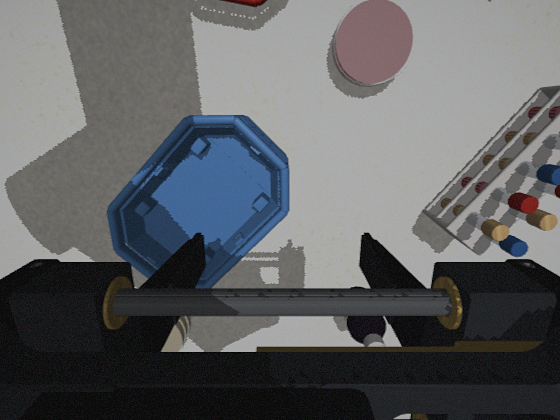

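The wrist view shows the blue tray top. The vertical right-hand cut from (288,160) to (288,213) is corner b. I'll measure its outer face at z=112.

```bash
cat >> h.py <<'E'
from scipy.spatial.transform import Rotation as Ro
def wcam(c,s):
    T=np.array(c["tool_from_camera"]);W=Ro.from_euler("xyz",s["tcp_rot"]).as_matrix()
    Rw=W@T[:3,:3];tw=W@T[:3,3]+s["eef_pos"]
    c["R"]=Rw.T;c["t"]=-Rw.T@tw;return c
E
python3 - <<'E'
from cell import env
from h import *
s=env.state();c=wcam(env.read_camera("wrist"),s);f=c["frame"]
x=f[100:300,90:310];cv2.imwrite("pics/w1c.png",cv2.resize(x[:,:,::-1],None,fx=3,fy=3,interpolation=cv2.INTER_CUBIC))
hsv=cv2.cvtColor(f,cv2.COLOR_RGB2HSV)
m=((hsv[...,0]>98)&(hsv[...,0]<125)&(hsv[...,1]>100)).astype(np.uint8)
n,l,st,ce=cv2.connectedComponentsWithStats(m);i=1+np.argmax(st[1:,4])
k=max(cv2.findContours((l==i).astype(np.uint8),0,2)[0],key=cv2.contourArea)
print(cv2.approxPolyDP(cv2.convexHull(k),2.5,True)[:,0].tolist())
# predicted octagon at z=112 for centre/yaw
for cen,yaw in [((483,-246),-9.6)]:
    a=np.radians(yaw);Rz=np.array([[np.cos(a),-np.sin(a)],[np.sin(a),np.cos(a)]])
    e=45/np.sqrt(2)
    for p in [(70,100-e),(70-e,100),(-70+e,100),(-70,100-e),(-70,-100+e),(-70+e,-100),(70-e,-100),(70,-100+e)]:
        w=Rz@p+cen;print(p,w.round(1),proj(c,[*w,112]).round(1))
E
```

```text
[[247, 117], [285, 155], [288, 169], [286, 214], [209, 288], [148, 278], [114, 250], [108, 207], [184, 118]]
(70, np.float64(68.18019484660536)) [ 563.4 -190.4] [294.2 207.7]
(np.float64(38.18019484660536), 100) [ 537.3 -153.8] [294.1 164.4]
(np.float64(-38.18019484660536), 100) [ 462. -141.] [236.7 108.2]
(-70, np.float64(68.18019484660536)) [ 425.4 -167.1] [189.1 108.9]
(-70, np.float64(-68.18019484660536)) [ 402.6 -301.6] [105.5 207.7]
(np.float64(-38.18019484660536), -100) [ 428.7 -338.2] [113.  247.5]
(np.float64(38.18019484660536), -100) [ 504. -351.] [168.9 290.9]
(70, np.float64(-68.18019484660536)) [ 540.6 -324.9] [208.8 290.5]
```

View pics/w1c.png

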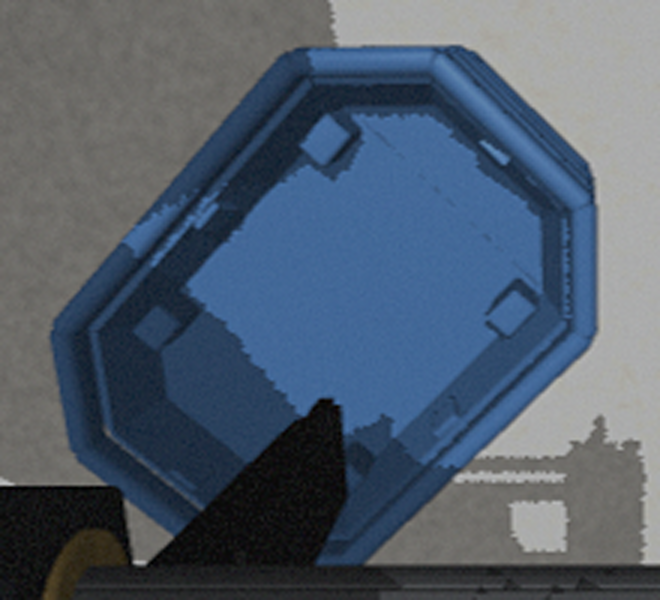

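```bash
python3 - <<'E'
from cell import env
from h import *
s=env.state();c=wcam(env.read_camera("wrist"),s)
pts={"b1":(288.7,168),"b2":(288.7,212),"a1":(190,117),"a2":(236,116),"d1":(107.5,211),"d2":(114,254),"b in":(278,190)}
P={k:ray(c,v,112)[:2] for k,v in pts.items()}
for k,v in P.items(): print(k,v.round(1))
print("len b",np.linalg.norm(P["b1"]-P["b2"]),"ang", np.degrees(np.arctan2(*(P["b1"]-P["b2"])[::-1])))
print("ang a",np.degrees(np.arctan2(*(P["a2"]-P["a1"])[::-1])),"ang ab side",np.degrees(np.arctan2(*(P["b1"]-P["a2"])[::-1])),"ad",np.degrees(np.arctan2(*(P["a1"]-P["d1"])[::-1])))
m=(P["b1"]+P["b2"])/2;d=(P["d1"]+P["d2"])/2;print("bd",np.linalg.norm(m-d),(m+d)/2)
y=s["tcp_rot"][2];ty=np.array([np.sin(y),-np.cos(y)]);print("tool y",ty)
g=m-4.5*ty;print("b rim centre",g,"move",g-s["eef_pos"][:2])
# cross-check: project back into the overhead camera
t=env.read_camera("top");print([proj(t,[*P[k],112]).round(1) for k in("b1","b2","a1","a2","d1","d2")])
E
```

```text
b1 [ 534.9 -158.9]
b2 [ 561.4 -196.7]
a1 [ 429.6 -172.4]
a2 [ 465.1 -146.7]
d1 [ 405.8 -303.2]
d2 [ 433.  -344.1]
b in [ 538.9 -183.6]
len b 46.13466524767571 ang 125.0343873843923
ang a 35.876240157106615 ang ab side -9.98219569035505 ad 79.70287197924675
bd 194.49485306942202 [ 483.7936962  -250.72018612]
tool y [0.82235726 0.56897147]
b rim centre [ 544.47240157 -180.39457816] move [-0.37781537  5.329557  ]
[array([334.3, 220.3]), array([346.7, 211.4]), array([339.5, 255.4]), array([330.6, 243.6]), array([383.6, 263. ]), array([397.1, 253.7])]
```

>>> arm_command(
  deltas=[
    [[0,0.005,0.06,-0.3,0.01],[0,0,0,-0.3,0],[0,0,0,-0.3,0],[0,0,0,-0.2,0],[0,0,0,-0.1,0],[0,0,0,0,0]],
  ],
)

```text
t: 2.77
eef_pos: [544.9, -171.2, 121.4]
tcp_rot: [3.139, 0.006, 2.196]
ft_force: [0.1, 1.1, 0.5]
opening: 0.996
```

```bash
python3 - <<'E'
from cell import env
from h import *
s=env.state();c=env.read_camera("wrist");print(s["eef_pos"],s["tcp_rot"],s["t"],s["ft_force"])
cv2.imwrite("pics/w2.png",c["frame"][:,:,::-1])
E
```

```text
[ 544.87379988 -171.18288875  121.44514455] [3.13940421 0.00645764 2.1955825 ] 2.7667 [0.14635649 1.10117221 0.49050158]
```

View pics/w2.png

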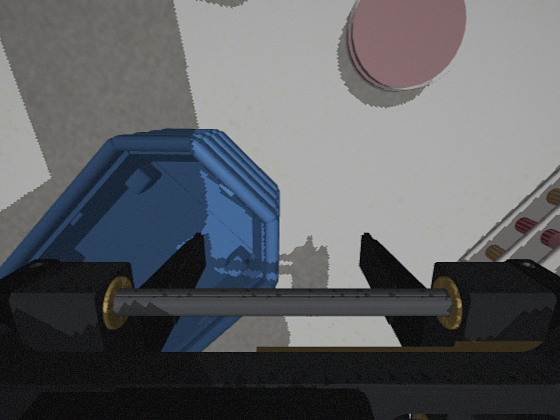

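The wrist picture puts the rim about 5 mm to the left of the finger midline, which agrees with the pose overshoot. I'll correct that and go down.

>>> arm_command(
  deltas=[
    [[0,0.005,-0.08,0,-0.015],[0,0,0,0,0],[0,0,0,-0.1,0],[0,0,0,-0.08,0],[0,0,0,-0.04,0],[0,0,0,0,0]],
  ],
)

```text
t: 3.32
eef_pos: [547.4, -179.5, 103.2]
tcp_rot: [3.135, 0.014, 2.185]
ft_force: [-0.2, 0.4, 0.2]
opening: 1.0
```

>>> arm_command(
  deltas=[
    [[0,-0.015,-0.01,-0.04,0],[0,0,0,-0.03,0],[0,0,0,0,0]],
  ],
)

```text
t: 3.57
eef_pos: [545.7, -180.6, 95.2]
tcp_rot: [3.135, 0.013, 2.184]
ft_force: [0.6, 0.2, 0.3]
opening: 1.002
```

```bash
python3 - <<'E'
from cell import env
from h import *
s=env.state();c=env.read_camera("wrist");print(s["eef_pos"],s["tcp_rot"],s["t"],s["ft_force"])
cv2.imwrite("pics/w3.png",c["frame"][:,:,::-1])
E
```

```text
[ 545.6650486  -180.58632781   95.2242204 ] [3.13536605 0.01319919 2.18445881] 3.5667 [0.63117503 0.1759807  0.34899869]
```

View pics/w3.png

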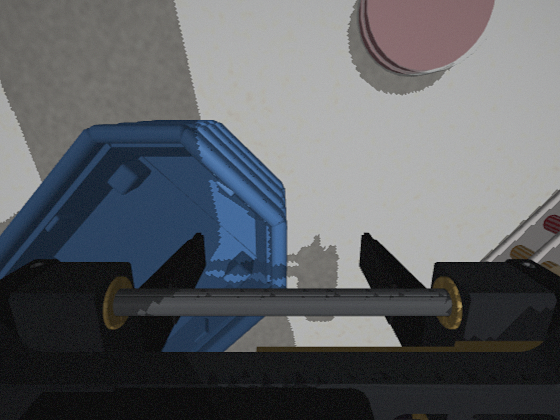

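The rim sits midway between the fingers: outer edge at x≈287, inner at about 272, finger midline at 282. I'll close the gripper.

>>> arm_command(
  deltas=[
    [[1,0,0,0,0],[1,0,0,0,0],[1,0,0,0,0],[1,0,0,0,0],[1,0,0,0,0],[1,0,0,0,0],[1,0,0,0,0],[1,0,0,0,0],[1,0,0,0,0],[1,0,0,0,0]],
  ],
)

```text
t: 4.45
eef_pos: [546.0, -180.8, 96.3]
tcp_rot: [3.135, 0.014, 2.185]
ft_force: [0.0, 0.9, 0.2]
opening: 0.355
```

```bash
python3 - <<'E'
from cell import env
from h import *
s=env.state();c=env.read_camera("wrist");print(s["eef_pos"],s["tcp_rot"],s["t"],s["ft_force"],s["moment"],s["opening"]*95)
cv2.imwrite("pics/w4.png",c["frame"][:,:,::-1])
E
```

```text
[ 546.02295862 -180.81719293   96.33324888] [3.13483933 0.01449039 2.18461706] 4.45 [0.00618858 0.8779446  0.17786372] [-0.06902389  0.0081235  -0.05520908] 33.7506744940744
```

View pics/w4.png

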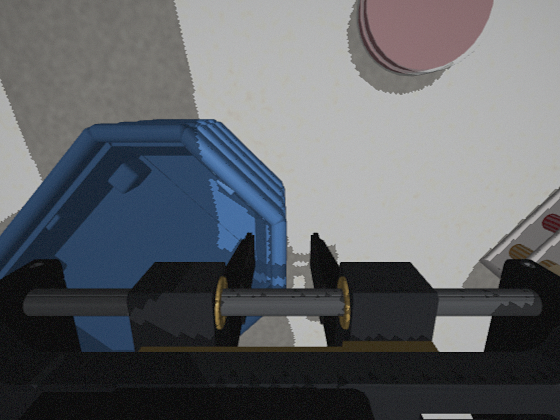

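>>> arm_command(
  deltas=[
    [[1,0,0,0,0],[1,0,0,0,0],[1,0,0,0,0],[1,0,0,0,0],[1,0,0,0,0],[1,0,0,0,0]],
  ],
)

```text
t: 5.0
eef_pos: [545.4, -180.8, 96.2]
tcp_rot: [3.136, 0.013, 2.184]
ft_force: [-0.6, 0.0, 0.0]
opening: 0.134
```

```bash
python3 - <<'E'
from cell import env
from h import *
s=env.state();c=env.read_camera("wrist");print(s["eef_pos"],s["tcp_rot"],s["t"],s["ft_force"],s["moment"],s["opening"]*95)
cv2.imwrite("pics/w5.png",c["frame"][:,:,::-1])
E
```

```text
[ 545.40487743 -180.80375115   96.21904754] [3.13590307 0.01339565 2.1843754 ] 5.0 [-6.24119022e-01  3.38493827e-02  1.57126096e-04] [-0.31036413  0.36909904 -0.11127587] 12.736315757119533
```

View pics/w5.png

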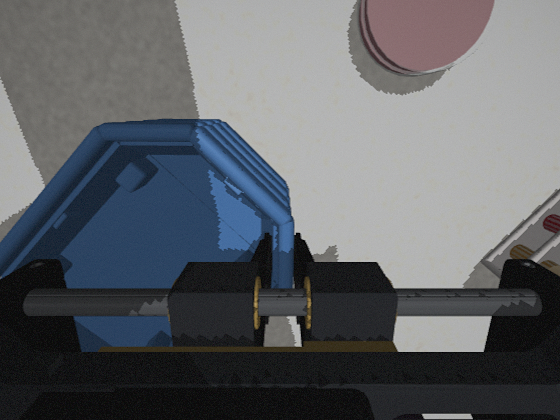

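>>> arm_command(
  deltas=[
    [[1,0,0,0,0],[1,0,0,0,0],[1,0,0,0,0],[1,0,0,0,0],[1,0,0,0,0],[1,0,0,0,0]],
  ],
)

```text
t: 5.55
eef_pos: [545.4, -180.7, 96.2]
tcp_rot: [3.136, 0.013, 2.185]
ft_force: [-0.7, -0.8, 0.6]
opening: 0.135
```

```bash
python3 - <<'E'
from cell import env
s=env.state();print(s["eef_pos"],s["t"],s["ft_force"],s["moment"],s["opening"]*95)
E
```

```text
[ 545.39765763 -180.74611961   96.21039661] 5.55 [-0.69659095 -0.77620927  0.58846296] [-0.26552789  0.41485702 -0.1173212 ] 12.788521224645253
```

The fingers stopped at 12.8 mm, not 9 mm, with a 0.49 N·m couple. The inner fingertip must be bearing on the sloping wall below the rim. I'll regrip about 4 mm higher.

>>> arm_command(
  deltas=[
    [[0.75,0,0,0,0],[0.75,0,0,0,0],[0.75,0,0,0,0],[0.75,0,0,0.05,0],[0.75,0,0,0,0],[1,0,0,0,0],[1,0,0,0,0],[1,0,0,0,0],[1,0,0,0,0],[1,0,0,0,0],[1,0,0,0,0]],
  ],
)

```text
t: 6.47
eef_pos: [546.2, -180.6, 101.9]
tcp_rot: [3.135, 0.015, 2.184]
ft_force: [0.3, -0.1, 0.7]
opening: 0.092
```

```bash
python3 - <<'E'
from cell import env
s=env.state();print(s["eef_pos"],s["tcp_rot"],s["t"],s["ft_force"],s["moment"],s["opening"]*95)
E
```

```text
[ 546.1527107  -180.64572811  101.93027949] [3.13450759 0.01452847 2.18441814] 6.4667 [ 0.25011016 -0.07611734  0.71782718] [-0.10945712  0.05044547 -0.1007423 ] 8.723292760987174
```

>>> arm_command(
  deltas=[
    [[0.8,0,0,0,0],[0.8,0,0,0,0],[0.8,0,0,-0.02,0],[0.8,0,0,0,0],[1,0,0,0,0],[1,0,0,0,0],[1,0,0,0,0],[1,0,0,0,0],[1,0,0,0,0],[1,0,0,0,0]],
  ],
)

```text
t: 7.3
eef_pos: [546.0, -180.6, 99.6]
tcp_rot: [3.135, 0.014, 2.185]
ft_force: [0.5, 0.2, -0.4]
opening: 0.121
```

```bash
python3 - <<'E'
from cell import env
s=env.state();print(s["eef_pos"],s["tcp_rot"],s["t"],s["ft_force"],s["moment"],s["opening"]*95)
E
```

```text
[ 545.97961627 -180.57110428   99.58804741] [3.13494295 0.01404717 2.18467987] 7.3 [ 0.48005598  0.16496558 -0.42139697] [-0.13687431  0.19233085 -0.08162659] 11.453831683298
```

>>> arm_command(
  deltas=[
    [[1,0,0,0,0],[1,0,0,0,0],[1,0,0,0,0]],
  ],
)

```text
t: 7.55
eef_pos: [546.0, -180.6, 99.6]
tcp_rot: [3.135, 0.014, 2.185]
ft_force: [0.1, 0.5, 1.2]
opening: 0.119
```

```bash
python3 - <<'E'
from cell import env
s=env.state();print(s["eef_pos"],s["tcp_rot"],s["t"],s["ft_force"],s["moment"],s["opening"]*95)
E
```

```text
[ 545.98468376 -180.56847786   99.64918749] [3.13492676 0.01410634 2.18467084] 7.55 [0.06077632 0.53535127 1.18579442] [-0.11957488  0.23147327 -0.07549618] 11.329703461407178
```

At 99.6 mm it still catches the wall, so I'm going back to 102 mm, where it closed to 8.7 mm cleanly.

>>> arm_command(
  deltas=[
    [[0.8,0,0,0,0],[0.8,0,0,0,0],[0.8,0,0,0.02,0],[0.8,0,0,0,0],[1,0,0,0,0],[1,0,0,0,0],[1,0,0,0,0],[1,0,0,0,0],[1,0,0,0,0],[1,0,0,0,0],[1,0,0,0,0]],
  ],
)

```text
t: 8.47
eef_pos: [546.2, -180.7, 101.8]
tcp_rot: [3.135, 0.014, 2.184]
ft_force: [0.3, 0.7, 0.2]
opening: 0.089
```

```bash
python3 - <<'E'
from cell import env
from h import *
s=env.state();c=env.read_camera("wrist");print(s["eef_pos"],s["tcp_rot"],s["t"],s["ft_force"],s["moment"],s["opening"]*95)
cv2.imwrite("pics/w6.png",c["frame"][:,:,::-1])
E
```

```text
[ 546.15386645 -180.66178431  101.81818984] [3.13454844 0.01443021 2.18440555] 8.4667 [0.32248622 0.65641665 0.22097402] [-0.02802718  0.03603664 -0.04388542] 8.467400238050534
```

View pics/w6.png

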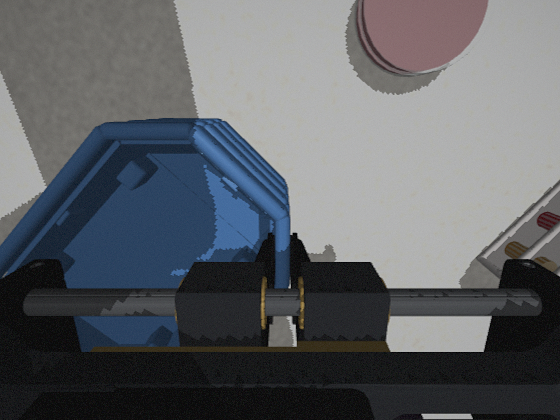

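>>> arm_command(
  deltas=[
    [[1,-0.002,-0.002,0.017,0],[1,-0.002,-0.002,0.017,0],[1,-0.002,-0.002,0.017,0],[1,-0.002,-0.002,0.017,0],[1,-0.002,-0.002,0.017,0],[1,-0.002,-0.003,0.017,0],[1,-0.002,-0.003,0.017,0],[1,-0.002,-0.003,0.017,0]],
  ],
)

```text
t: 9.18
eef_pos: [543.9, -182.4, 115.6]
tcp_rot: [3.135, 0.012, 2.184]
ft_force: [-0.6, 2.0, -2.4]
opening: 0.097
```

```bash
python3 - <<'E'
from cell import env
from h import *
s=env.state();print(s["eef_pos"],s["tcp_rot"],s["t"],s["ft_force"],s["moment"],s["opening"]*95)
E
```

```text
[ 543.94404534 -182.39808626  115.63035771] [3.13502444 0.01239065 2.18408122] 9.1833 [-0.61025027  2.04449911 -2.39967576] [ 0.64641834 -0.20295436 -0.08916083] 9.17071207867545
```

Up 14 mm with 2.4 N at the corner. I check the cameras before going on.

```bash
python3 - <<'E'
from cell import env
from h import *
c=env.read_camera("scene");x=c["frame"][150:240,190:310];cv2.imwrite("pics/s7.png",cv2.resize(x[:,:,::-1],None,fx=6,fy=6,interpolation=2))
c=env.read_camera("wrist");cv2.imwrite("pics/w7.png",c["frame"][:,:,::-1])
E
```

```text
(no output)
```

View pics/s7.png

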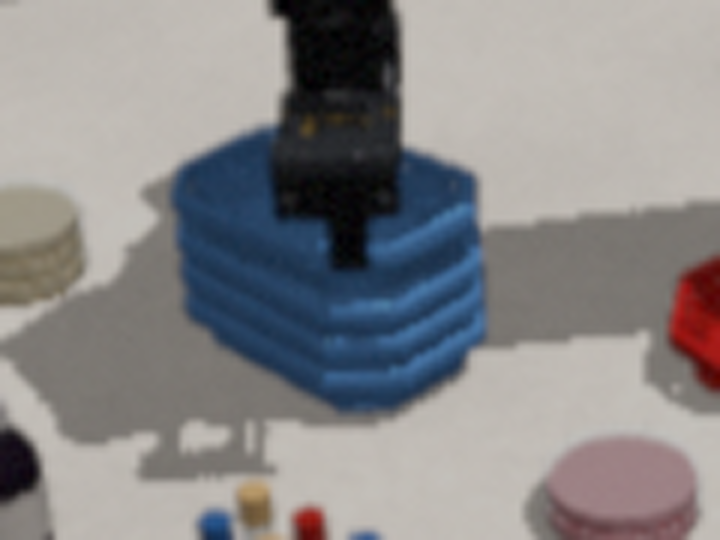

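View pics/w7.png

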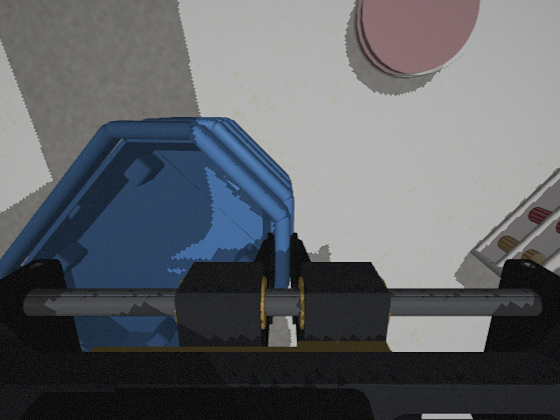

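The top tray's near corner is up with a visible gap, and the pile is standing flat. I continue the peel.

>>> arm_command(
  deltas=[
    [[1,-0.002,-0.003,0.017,0],[1,-0.002,-0.003,0.017,0],[1,-0.002,-0.003,0.017,0],[1,-0.002,-0.003,0.017,0],[1,-0.003,-0.003,0.017,0],[1,-0.003,-0.003,0.017,0],[1,-0.003,-0.003,0.017,0],[1,-0.003,-0.003,0.017,0]],
  ],
)

```text
t: 9.95
eef_pos: [541.3, -184.1, 130.2]
tcp_rot: [3.135, 0.011, 2.183]
ft_force: [-0.7, 1.1, -3.0]
opening: 0.097
```

```bash
python3 - <<'E'
from cell import env
from h import *
s=env.state();print(s["eef_pos"],s["tcp_rot"],s["t"],s["ft_force"],s["moment"],s["opening"]*95)
c=env.read_camera("scene");x=c["frame"][150:240,190:310];cv2.imwrite("pics/s8.png",cv2.resize(x[:,:,::-1],None,fx=6,fy=6,interpolation=2))
E
```

```text
[ 541.33237699 -184.06313008  130.23459439] [3.13488518 0.01058816 2.18333446] 9.95 [-0.69251543  1.10001147 -3.0484985 ] [ 0.42165593 -0.19390854 -0.10710732] 9.167876689514793
```

View pics/s8.png

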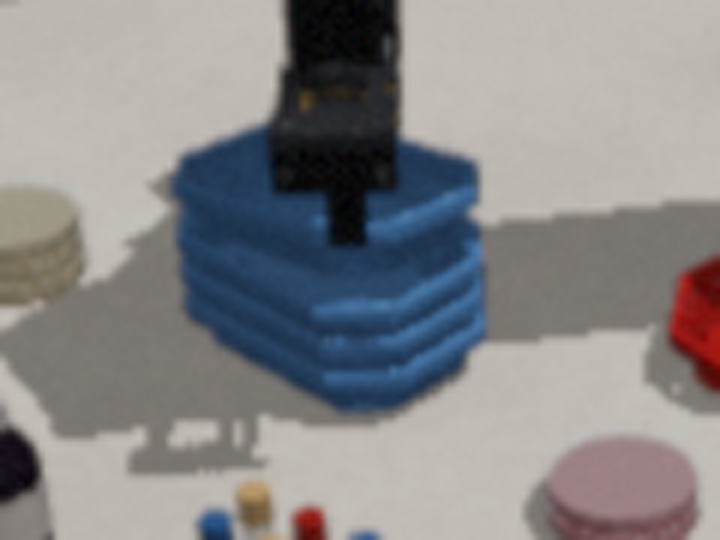

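>>> arm_command(
  deltas=[
    [[1,-0.003,-0.004,0.017,0],[1,-0.003,-0.004,0.017,0],[1,-0.003,-0.004,0.017,0],[1,-0.003,-0.004,0.017,0],[1,-0.003,-0.004,0.017,0],[1,-0.003,-0.004,0.017,0],[1,-0.003,-0.004,0.017,0],[1,-0.003,-0.004,0.017,0]],
  ],
)

```text
t: 10.67
eef_pos: [539.4, -188.4, 145.8]
tcp_rot: [3.134, 0.013, 2.184]
ft_force: [1.5, 0.5, -2.6]
opening: 0.101
```

```bash
python3 - <<'E'
from cell import env
from h import *
s=env.state();print(s["eef_pos"],s["tcp_rot"],s["t"],s["ft_force"],s["moment"],s["opening"]*95)
c=env.read_camera("scene");x=c["frame"][150:240,190:310];cv2.imwrite("pics/s9.png",cv2.resize(x[:,:,::-1],None,fx=6,fy=6,interpolation=2))
E
```

```text
[ 539.40151627 -188.36631606  145.75834582] [3.13416484 0.01312409 2.18399932] 10.6667 [ 1.53021585  0.51876447 -2.56371024] [ 0.31944356 -0.42882237  0.02098251] 9.612326702440193
```

View pics/s9.png

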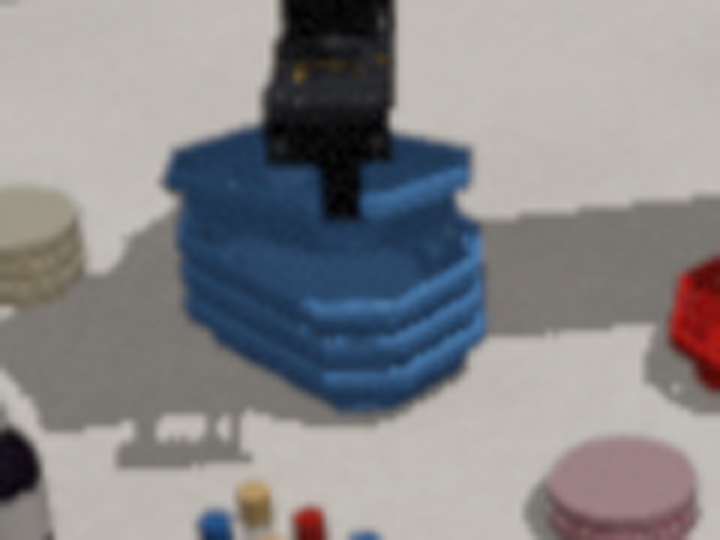

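>>> arm_command(
  deltas=[
    [[1,-0.002,-0.002,0.02,0],[1,-0.002,-0.002,0.02,0],[1,0,0,0.02,0],[1,0,0,0.02,0],[1,0,0,0.03,0],[1,0,0,0.03,0],[1,0,0,0.04,0],[1,0,0,0.04,0],[1,0,0,0.04,0],[1,0,0,0.04,0]],
  ],
)

```text
t: 11.55
eef_pos: [538.4, -189.2, 179.0]
tcp_rot: [3.136, 0.013, 2.184]
ft_force: [-1.0, -0.3, -1.3]
opening: 0.101
```

```bash
python3 - <<'E'
from cell import env
from h import *
s=env.state();print(s["eef_pos"],s["tcp_rot"],s["t"],s["ft_force"],s["moment"],s["opening"]*95)
c=env.read_camera("scene");x=c["frame"][130:240,180:320];cv2.imwrite("pics/s10.png",cv2.resize(x[:,:,::-1],None,fx=5,fy=5,interpolation=2))
E
```

```text
[ 538.42763863 -189.24676611  179.01341612] [3.13550809 0.01314392 2.18442078] 11.55 [-1.00298319 -0.3158048  -1.27375915] [-0.00781083 -0.04233119  0.00560607] 9.553658083124306
```

View pics/s10.png

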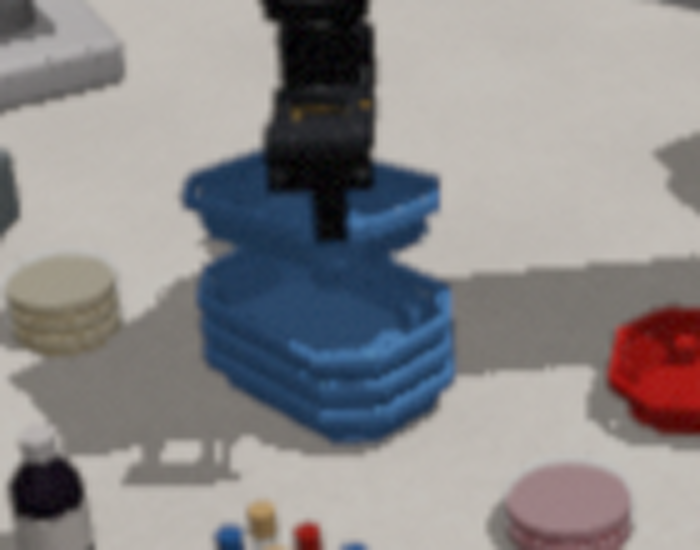

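>>> arm_command(
  deltas=[
    [[1,0,0,0.06,0],[1,0,0,0.06,0],[1,0,0,0.06,0],[1,0,0,0.06,0],[1,0,0,0.06,0],[1,0,0,0.06,0],[1,0,0,0.06,0],[1,0,0,0.04,0],[1,0,0,0.02,0],[1,0,0,0,0],[1,0,0,0,0],[1,0,0,0,0]],
  ],
)

```text
t: 12.6
eef_pos: [538.7, -189.3, 234.1]
tcp_rot: [3.134, 0.015, 2.184]
ft_force: [-0.7, 0.7, -2.0]
opening: 0.096
```

```bash
python3 - <<'E'
from cell import env
from h import *
s=env.state();print(s["eef_pos"],s["tcp_rot"],s["t"],s["ft_force"],s["moment"],s["opening"]*95)
c=env.read_camera("scene");x=c["frame"][100:240,180:320];cv2.imwrite("pics/s11.png",cv2.resize(x[:,:,::-1],None,fx=4,fy=4,interpolation=2))
c=env.read_camera("wrist");cv2.imwrite("pics/w11.png",c["frame"][:,:,::-1])
E
```

```text
[ 538.68241479 -189.34881666  234.06973258] [3.13429377 0.01534779 2.18444677] 12.6 [-0.66307469  0.7094899  -2.01569855] [ 0.07586182 -0.09746813 -0.05856553] 9.07621065521739
```

View pics/s11.png

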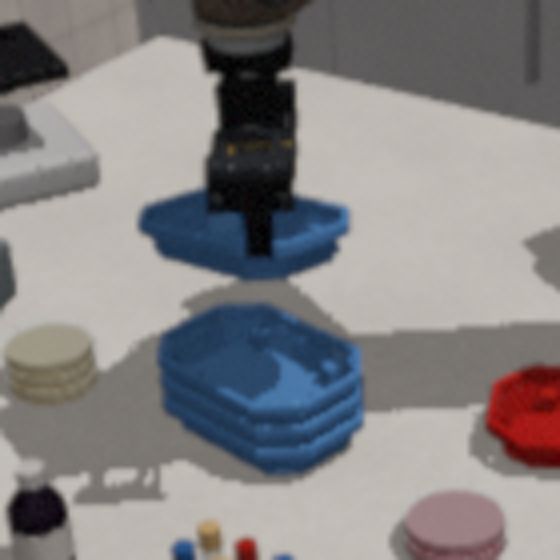

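View pics/w11.png

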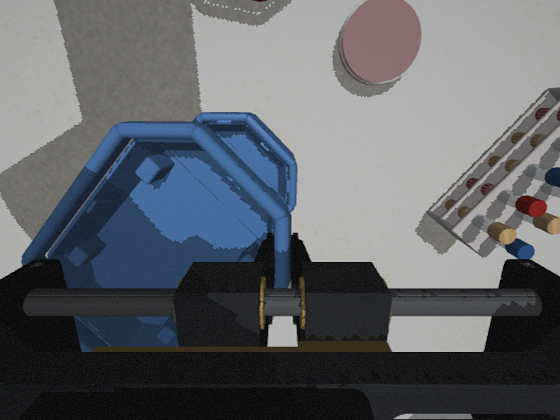

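The tray is clear of the pile, which is still standing, and the fingers still read 9.1 mm on the rim. Next I work out the carry.

```bash
python3 - <<'E'
from cell import env
from h import *
c=env.read_camera("top")
q=[ray(c,p,16)[:2] for p in [(163.3,193.3),(242.8,194.2),(241.7,249.2),(161.7,248.8)]]
print(np.round(q,1),np.linalg.norm(q[0]-q[1]),np.linalg.norm(q[1]-q[2]));pc=np.mean(q,0);print("pad",pc)
print("white c",ray(c,(204.1,221.4),16))
s=env.state();tgt=pc+[62.5,69.7];print("TCP target",tgt,"move",tgt-s["eef_pos"][:2])
E
```

```text
[[633.4 383.7]
 [627.  125.1]
 [449.7 129.7]
 [453.8 387.9]] 258.71499857978006 177.4241676115586
pad [540.95081032 256.62476968]
white c [540.43854007 250.82524442  16.        ]
TCP target [603.45081032 326.32476968] move [ 64.78688945 515.65521962]
```

>>> arm_command(
  deltas=[
    [[1,0,0.04,0,0],[1,0.01,0.08,0,0],[1,0.02,0.12,0,0],[1,0.02,0.16,0,0],[1,0.02,0.2,0,0],[1,0.02,0.2,0,0],[1,0.03,0.2,0,0],[1,0.03,0.2,0,0],[1,0.03,0.2,0,0],[1,0.03,0.2,0,0],[1,0.03,0.2,0,0],[1,0.03,0.2,0,0]],
  ],
)

```text
t: 13.75
eef_pos: [564.8, 26.9, 233.1]
tcp_rot: [3.135, 0.013, 2.182]
ft_force: [0.5, 0.6, -1.8]
opening: 0.099
```

>>> arm_command(
  deltas=[
    [[1,0.03,0.2,0,0],[1,0.03,0.2,0,0],[1,0.03,0.2,0,0],[1,0.03,0.2,0,0],[1,0.03,0.2,0,0],[1,0.03,0.2,0,0],[1,0.03,0.2,0,0],[1,0.03,0.2,0,0],[1,0.03,0.2,0,0],[1,0.03,0.2,0,0],[1,0.02,0.2,0,0],[1,0.01,0.16,0,0]],
  ],
)

```text
t: 14.75
eef_pos: [592.0, 290.3, 232.9]
tcp_rot: [3.134, 0.013, 2.19]
ft_force: [-0.7, -0.7, -1.9]
opening: 0.095
```

>>> arm_command(
  deltas=[
    [[1,0.04,0.1,-0.03,0],[1,0.03,0.06,-0.06,0],[1,0.01,0.03,-0.08,0],[1,0,0.01,-0.08,0],[1,0,0,-0.08,0],[1,0,0,-0.08,0],[1,0,0,-0.08,0],[1,0,0,-0.08,0],[1,0,0,-0.06,0],[1,0,0,-0.04,0],[1,0,0,-0.02,0],[1,0,0,0,0]],
  ],
)

```text
t: 15.75
eef_pos: [598.1, 313.1, 154.0]
tcp_rot: [3.138, 0.012, 2.191]
ft_force: [-0.6, -0.0, -1.5]
opening: 0.097
```

```bash
python3 - <<'E'
from cell import env
from h import *
s=env.state();print(s["eef_pos"],s["tcp_rot"],s["t"],s["ft_force"],s["moment"],s["opening"]*95)
c=env.read_camera("scene");x=c["frame"][130:300,190:430];cv2.imwrite("pics/s12.png",cv2.resize(x[:,:,::-1],None,fx=3.3,fy=3.3,interpolation=2))
c=env.read_camera("wrist");cv2.imwrite("pics/w12.png",c["frame"][:,:,::-1])
c=env.read_camera("top");x=c["frame"][130:300,120:420];cv2.imwrite("pics/t12.png",cv2.resize(x[:,:,::-1],None,fx=2.6,fy=2.6,interpolation=2))
E
```

```text
[598.05967818 313.12502301 154.04163695] [3.13794974 0.0117478  2.19090192] 15.75 [-0.64908303 -0.01552738 -1.53368993] [ 0.06738598 -0.02613945  0.0126808 ] 9.212103645263072
```

View pics/s12.png

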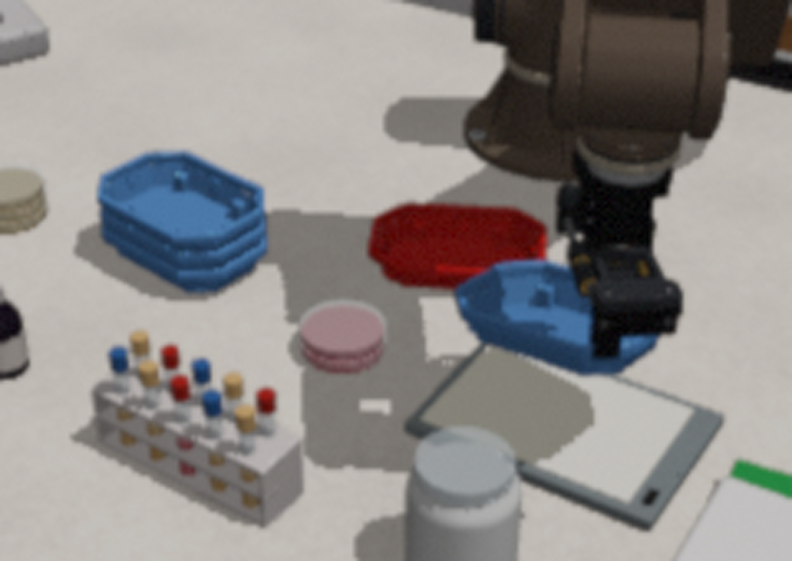

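View pics/w12.png

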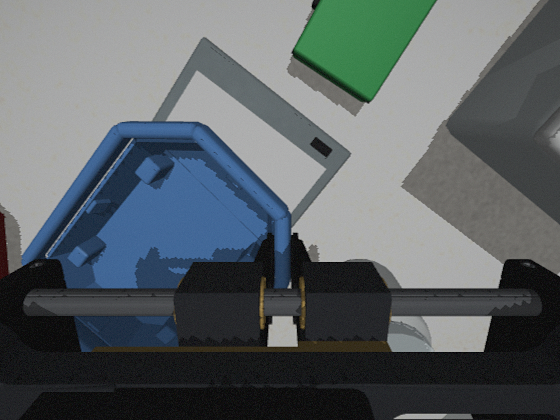

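View pics/t12.png

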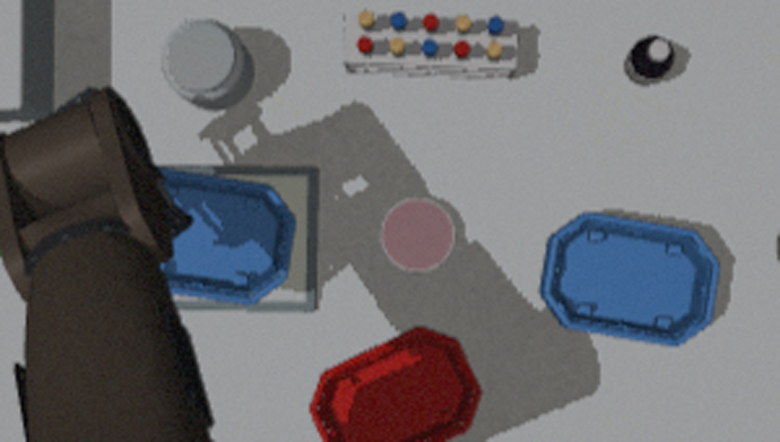

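Over the pad with everything else standing. Before the last shift, I check for tilt by projecting a level tray's rim vertices into both views and comparing.

```bash
python3 - <<'E'
from cell import env
from h import *
s=env.state();T=s["eef_pos"];yaw=s["tcp_rot"][2]-np.radians(125+10)
a=yaw;Rz=np.array([[np.cos(a),-np.sin(a)],[np.sin(a),np.cos(a)]]);print(np.degrees(a))
cen=T[:2]-Rz@np.array([49.5,79.5]);print("cen",cen)
e=34.6
V=[(-70,100-e),(-70,-100+e),(-70+e,-100),(70-e,-100),(70,-100+e)]
cams={n:env.read_camera(n) for n in("top","scene")}
for n,c in cams.items():
    f=c["frame"].copy();hsv=cv2.cvtColor(f,cv2.COLOR_RGB2HSV)
    pp=[proj(c,[*(Rz@np.array(p)+cen),T[2]+10]) for p in V]
    print(n,np.round(pp,1).tolist())
    x0,y0,w,h,k=(180,190,80,70,9) if n=="top" else(320,195,90,60,8)
    x=cv2.resize(f[y0:y0+h,x0:x0+w,::-1],None,fx=k,fy=k,interpolation=2)
    for p in pp: cv2.circle(x,tuple(int(v) for v in ((p-[x0,y0]+.5)*k)),4,(0,255,255),-1)
    cv2.imwrite(f"pics/{n}13.png",x)
E
```

```text
-9.457742073006095
cen [536.39517925 243.11142114]
top [[171.7, 241.1], [216.0, 248.0], [229.7, 238.0], [233.6, 213.9], [223.8, 200.4]]
scene [[389.8, 213.8], [354.6, 199.0], [339.6, 199.7], [326.1, 209.0], [328.1, 217.9]]
```

View pics/scene13.png

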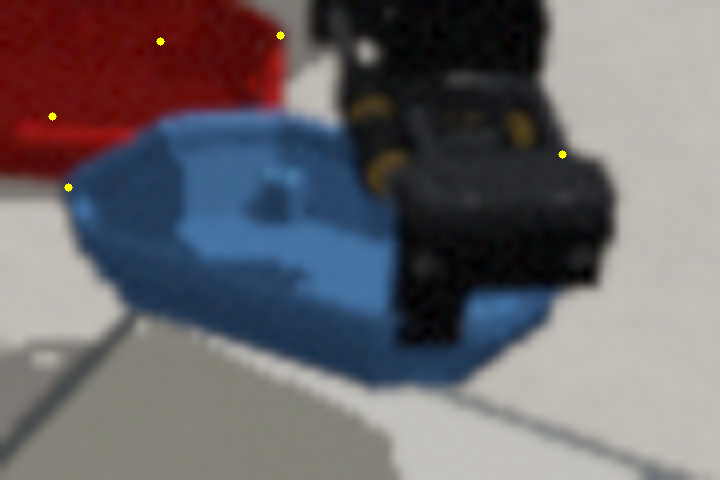

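View pics/top13.png

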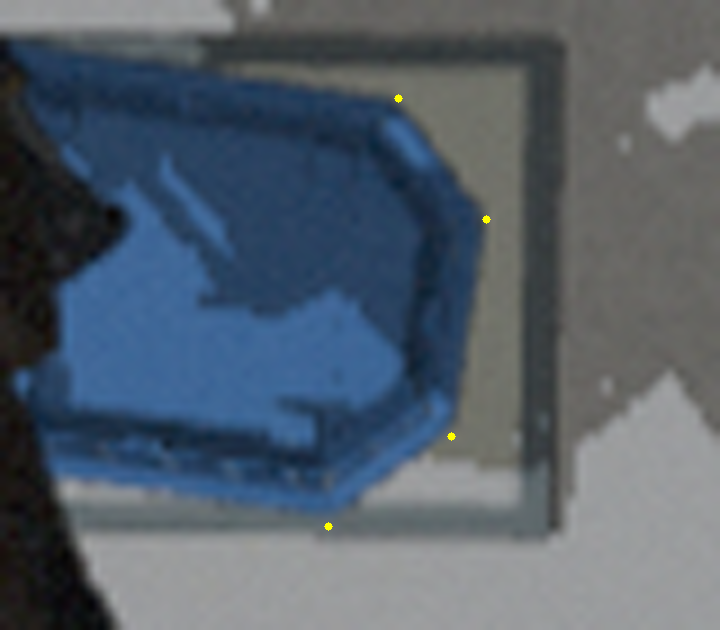

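```bash
cat > tri.py <<'E'
from h import *
def tri(ct,uvt,cs,uvs):
    A=[]
    for c,uv in((ct,uvt),(cs,uvs)):
        P=np.hstack([np.array(c["R"]),np.array(c["t"])[:,None]]);x=(uv[0]-c["cx"])/c["fx"];y=(uv[1]-c["cy"])/c["fy"]
        A+= [x*P[2]-P[0],y*P[2]-P[1]]
    v=np.linalg.svd(np.array(A))[2][-1];return v[:3]/v[3]
E
python3 - <<'E'
from cell import env
from tri import *
t=env.read_camera("top");c=env.read_camera("scene")
for a,b in[((216.2,246.2),(354.5,208.3)),((229.3,236.7),(339.5,209.3)),((233.3,213.5),(328.3,218.3))]:
    X=tri(t,a,c,b);print(X.round(1),(proj(t,X)-a).round(1),(proj(c,X)-b).round(1))
E
```

```text
[461.5 194.3 132.7] [ 0. -0.] [ 0. -0.]
[489.5 154.7 131.5] [ 0.2 -0.1] [ 0.2 -0. ]
[556.7 145.4 132.6] [-0.8  0.5] [-0.9  0. ]
```

Triangulation puts the far rim at z≈132 against about 164 at the grip, so the tray is sagging about 0.16 rad. That is too near the 0.2 limit. I'll solve the full pose from vertices in all three views before mending it.

```bash
cat > pose.py <<'E'
from h import *
from scipy.optimize import least_squares
e=34.6
N={"b1":(70-e,100),"a2":(-70+e,100),"a1":(-70,100-e),"d1":(-70,-100+e),"d2":(-70+e,-100),"c1":(70-e,-100),"c2":(70,-100+e),"b2":(70,100-e)}
def solve(obs,x0):   # obs: list of (cam,name,uv); pose of rim top plane centre
    def f(x):
        R=Ro.from_euler("xyz",x[3:]).as_matrix()
        return np.concatenate([proj(c,R@np.array([*N[n],0])+x[:3]*1)-uv for c,n,uv in obs])
    r=least_squares(f,x0,loss="soft_l1",x_scale=[10,10,10,.1,.1,.1]);R=Ro.from_euler("xyz",r.x[3:]).as_matrix()
    print("rim centre",r.x[:3].round(1),"tilt",np.arccos(R[2,2]).round(3),"rpy",r.x[3:].round(3))
    for (c,n,uv),q in zip(obs,f(r.x).reshape(-1,2)): print(" ",n,uv,q.round(1))
    print("corner z",{k:round(float((R@np.array([*v,0])+r.x[:3])[2]),1) for k,v in(("a",(-49.5,79.5)),("b",(49.5,79.5)),("c",(49.5,-79.5)),("d",(-49.5,-79.5)))})
    print("tray_center",(r.x[:3]-20*R[:,2]).round(1))
    return r.x
E
python3 - <<'E'
from cell import env
from pose import *
s=env.state();w=wcam(env.read_camera("wrist"),s);t=env.read_camera("top");c=env.read_camera("scene")
x=w["frame"][100:300,0:320];cv2.imwrite("pics/w13.png",cv2.resize(x[:,:,::-1],None,fx=2.5,fy=2.5,interpolation=2))
obs=[(t,"d1",(216.2,246.2)),(t,"d2",(229.3,236.7)),(t,"c1",(233.3,213.5)),(t,"c2",(224,201)),
(c,"d1",(354.5,208.3)),(c,"d2",(339.5,209.3)),(c,"c1",(328.3,218.3)),
(w,"b1",(289,213)),(w,"a2",(203,125)),(w,"a1",(115,125))]
solve(obs,[536,243,150,0,0,-.165])
E
```

```text
rim centre [538.9 244.6 142.5] tilt 0.127 rpy [ 0.127 -0.002 -0.168]
  d1 (216.2, 246.2) [0.6 0.8]
  d2 (229.3, 236.7) [1.  0.6]
  c1 (233.3, 213.5) [0.8 0.3]
  c2 (224, 201) [ 0.5 -0.5]
  d1 (354.5, 208.3) [-0.2 -0.9]
  d2 (339.5, 209.3) [-0.  -0.1]
  c1 (328.3, 218.3) [-2.2  0.4]
  b1 (289, 213) [ 3.7 -0.1]
  a2 (203, 125) [-1.4  0.3]
  a1 (115, 125) [ 0.4 -0.8]
corner z {'a': 152.4, 'b': 152.6, 'c': 132.5, 'd': 132.3}
tray_center [539.3 247.1 122.6]
```

View pics/w13.png

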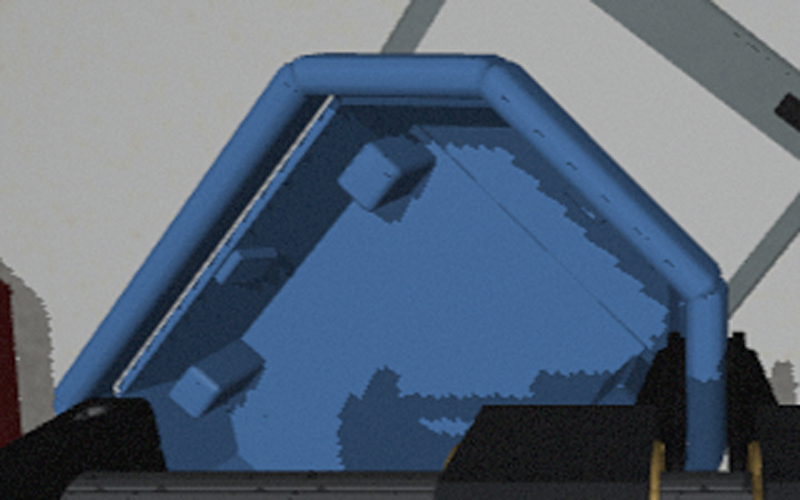

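The joint fit gives a tilt of about 0.13 rad, and the rim may have slid a little in the grip. I'll mend this by centring the tray, lowering it until it rests flat on the pad so it squares itself in the jaws, then raising it again.

>>> arm_command(
  deltas=[
    [[1,0.03,0.06,-0.03,0],[1,0.01,0.03,-0.06,0],[1,0,0,-0.08,0],[1,0,0,-0.08,0],[1,0,0,-0.08,0],[1,0,0,-0.08,0],[1,0,0,-0.08,0],[1,0,0,-0.06,0],[1,0,0,-0.03,0],[1,0,0,-0.01,0],[1,0,0,0,0],[1,0,0,0,0]],
  ],
)

```text
t: 17.25
eef_pos: [601.8, 323.1, 87.4]
tcp_rot: [3.14, 0.011, 2.191]
ft_force: [0.4, -0.8, -0.9]
opening: 0.099
```

>>> arm_command(
  deltas=[
    [[1,0.005,0,-0.03,0],[1,0,0,-0.03,0],[1,0,0,-0.03,0],[1,0,0,-0.03,0],[1,0,0,-0.03,0],[1,0,0,-0.03,0],[1,0,0,-0.02,0]],
  ],
)

```text
t: 17.83
eef_pos: [603.2, 323.5, 67.5]
tcp_rot: [3.136, 0.012, 2.191]
ft_force: [-0.2, 0.1, -0.6]
opening: 0.095
```

```bash
python3 - <<'E'
from cell import env
from h import *
s=env.state();print(s["eef_pos"],s["tcp_rot"],s["t"],s["ft_force"],s["moment"],s["opening"]*95)
c=env.read_camera("scene");x=c["frame"][180:300,300:430];cv2.imwrite("pics/s14.png",cv2.resize(x[:,:,::-1],None,fx=4.5,fy=4.5,interpolation=2))
E
```

```text
[603.24781836 323.52492482  67.49619114] [3.1361802  0.012206   2.19134124] 17.8333 [-0.20316859  0.05060811 -0.57828379] [ 0.02621354 -0.08853061  0.00656671] 9.055105495658557
```

View pics/s14.png

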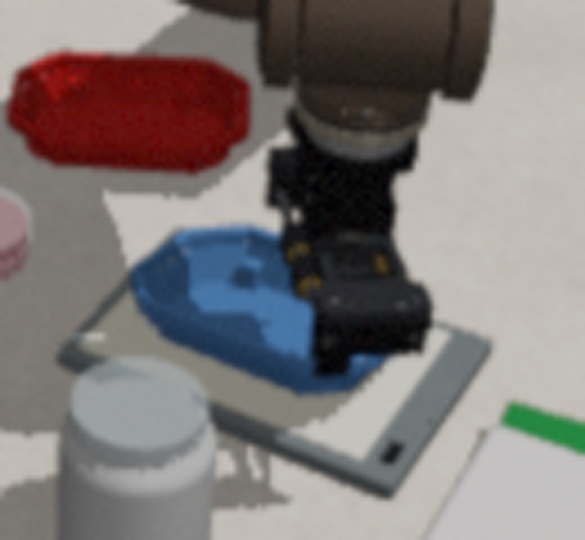

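>>> arm_command(
  deltas=[
    [[1,0,0,-0.03,0],[1,0,0,-0.03,0],[1,0,0,-0.03,0],[1,0,0,-0.02,0]],
  ],
)

```text
t: 18.22
eef_pos: [603.6, 323.7, 55.7]
tcp_rot: [3.135, 0.013, 2.192]
ft_force: [0.6, 0.5, -0.5]
opening: 0.09
```

```bash
python3 - <<'E'
from cell import env
s=env.state();print(s["eef_pos"],s["tcp_rot"],s["t"],s["ft_force"],s["moment"],s["opening"]*95)
E
```

```text
[603.60130616 323.69368837  55.74530832] [3.13524066 0.01252647 2.19158951] 18.2167 [ 0.64150011  0.51556591 -0.52398535] [-0.06493152 -0.06207348  0.03524067] 8.504145787319118
```

>>> arm_command(
  deltas=[
    [[1,0,0,-0.02,0],[1,0,0,-0.02,0],[1,0,0,-0.02,0],[1,0,0,-0.02,0]],
  ],
)

```text
t: 18.55
eef_pos: [603.9, 323.8, 47.1]
tcp_rot: [3.135, 0.013, 2.192]
ft_force: [-0.3, 1.1, 1.5]
opening: 0.094
```

```bash
python3 - <<'E'
from cell import env
from h import *
s=env.state();print(s["eef_pos"],s["tcp_rot"],s["t"],s["ft_force"],s["moment"],s["opening"]*95)
c=env.read_camera("scene");x=c["frame"][180:300,300:430];cv2.imwrite("pics/s15.png",cv2.resize(x[:,:,::-1],None,fx=4.5,fy=4.5,interpolation=2))
E
```

```text
[603.92219331 323.80649556  47.12053157] [3.13452946 0.01280178 2.1917739 ] 18.55 [-0.26645254  1.13848849  1.52991511] [-0.00469097 -0.13018991  0.0252397 ] 8.954727529209917
```

View pics/s15.png

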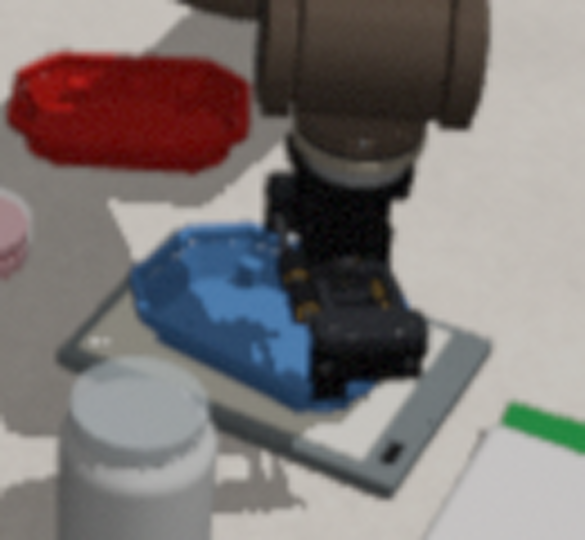

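>>> arm_command(
  deltas=[
    [[1,0,0,-0.015,0],[1,0,0,-0.015,0]],
  ],
)

```text
t: 18.77
eef_pos: [604.5, 324.2, 45.0]
tcp_rot: [3.133, 0.013, 2.192]
ft_force: [-1.7, 1.2, 16.5]
opening: 0.092
```

```bash
python3 - <<'E'
from cell import env
s=env.state();print(s["eef_pos"],s["tcp_rot"],s["t"],s["ft_force"],s["moment"],s["opening"]*95)
E
```

```text
[604.54928702 324.19039189  45.02196766] [3.13262913 0.01323828 2.19191911] 18.7667 [-1.68633651  1.22024459 16.53833205] [-0.33427139  0.49661025  0.0236684 ] 8.702683514163587
```

Flat on the pad: 16 N reaction at TCP 45, where flat seating predicts 46. I'll ease off and reseat the jaws square on the rim, then raise.

>>> arm_command(
  deltas=[
    [[0.85,0,0,0,0],[0.85,0,0,0.01,0],[0.85,0,0,0,0],[1,0,0,0,0],[1,0,0,0,0],[1,0,0,0,0],[1,0,0,0,0],[1,0,0,0,0],[1,0,0,0,0]],
  ],
)

```text
t: 19.52
eef_pos: [604.3, 324.0, 46.4]
tcp_rot: [3.133, 0.013, 2.191]
ft_force: [-0.4, -0.2, 1.9]
opening: 0.088
```

```bash
python3 - <<'E'
from cell import env
s=env.state();print(s["eef_pos"],s["tcp_rot"],s["t"],s["ft_force"],s["moment"],s["opening"]*95)
E
```

```text
[604.27124377 324.01459147  46.41835663] [3.13299944 0.01299022 2.19129544] 19.5167 [-0.44092962 -0.15050345  1.94886242] [-0.04194521  0.0089675  -0.04592862] 8.386258874448453
```

Good seat (8.4 mm, almost no moment). I raise it gently to about 130 mm.

>>> arm_command(
  deltas=[
    [[1,0,0,0.01,0],[1,0,0,0.02,0],[1,0,0,0.04,0],[1,0,0,0.06,0],[1,0,0,0.08,0],[1,0,0,0.08,0],[1,0,0,0.08,0],[1,0,0,0.08,0],[1,0,0,0.08,0],[1,0,0,0.08,0],[1,0,0,0.06,0],[1,0,0,0.06,0]],
  ],
)

```text
t: 20.52
eef_pos: [603.5, 323.7, 126.4]
tcp_rot: [3.134, 0.013, 2.191]
ft_force: [0.6, -0.8, -1.6]
opening: 0.089
```

>>> arm_command(
  deltas=[
    [[1,0,0,0.06,0],[1,0,0,0.04,0],[1,0,0,0.03,0],[1,0,0,0.02,0],[1,0,0,0.01,0],[1,0,0,0,0],[1,0,0,0,0],[1,0,0,0,0]],
  ],
)

```text
t: 21.18
eef_pos: [603.6, 323.7, 144.9]
tcp_rot: [3.134, 0.013, 2.191]
ft_force: [0.1, -0.8, -0.9]
opening: 0.089
```

```bash
python3 - <<'E'
from cell import env
from h import *
s=env.state();T=s["eef_pos"];print(T,s["tcp_rot"],s["t"],s["ft_force"],s["moment"],s["opening"]*95)
a=s["tcp_rot"][2]-np.radians(135);Rz=np.array([[np.cos(a),-np.sin(a)],[np.sin(a),np.cos(a)]]);cen=T[:2]-Rz@np.array([49.5,79.5]);print("cen",cen)
e=34.6
V=[(-70,100-e),(-70,-100+e),(-70+e,-100),(70-e,-100),(70,-100+e)]
for n in("top","scene"):
    c=env.read_camera(n);f=c["frame"]
    pp=[proj(c,[*(Rz@np.array(p)+cen),T[2]+10]) for p in V];print(n,np.round(pp,1).tolist())
    x0,y0,w,h,k=(170,185,80,70,9) if n=="top" else(325,190,90,65,8)
    x=cv2.resize(f[y0:y0+h,x0:x0+w,::-1],None,fx=k,fy=k,interpolation=2)
    for p in pp: cv2.circle(x,tuple(int(v) for v in ((p-[x0,y0]+.5)*k)),4,(0,255,255),-1)
    cv2.imwrite(f"pics/{n}16.png",x)
c=env.read_camera("wrist");cv2.imwrite("pics/w16.png",c["frame"][:,:,::-1])
E
```

```text
[603.55308763 323.71979967 144.89773099] [3.13373317 0.01270228 2.19125134] 21.1833 [ 0.05411857 -0.80992863 -0.88631004] [ 0.02719003 -0.07917312  0.00478541] 8.440824519911692
cen [541.67131464 253.42651285]
top [[169.1, 239.3], [213.0, 246.2], [226.6, 236.3], [230.4, 212.4], [220.7, 199.0]]
scene [[392.0, 218.3], [356.6, 203.2], [341.6, 203.9], [328.1, 213.4], [330.2, 222.5]]
```

View pics/scene16.png

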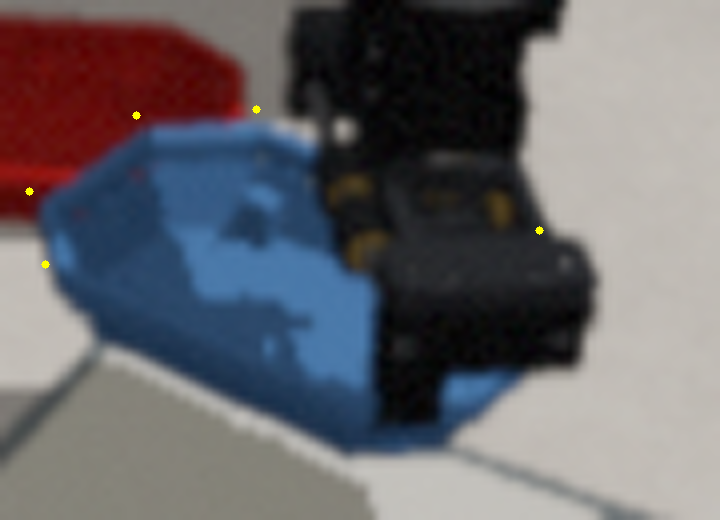

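View pics/top16.png

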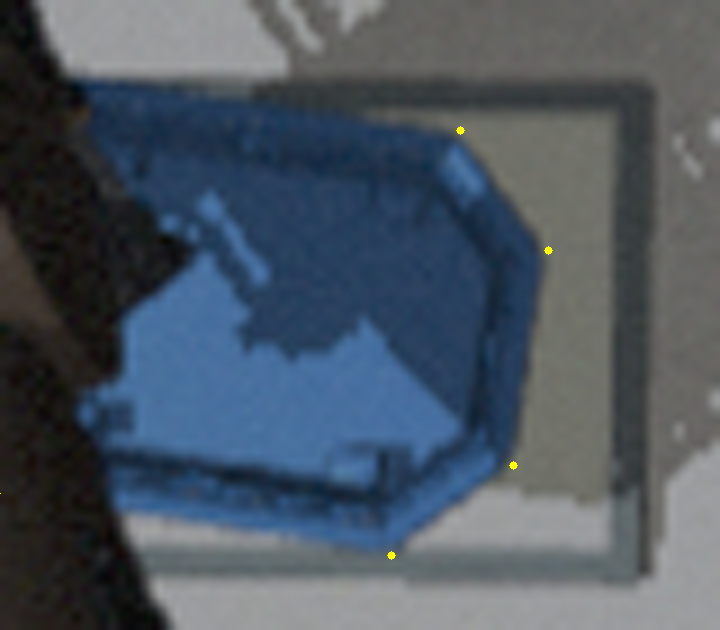

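The offset at the far rim is now only about 1.6 px (≈6 mm, ≈0.04 rad). The estimated centre is (542,253) against the pad's (541,254). I'll hold for a second and check for drift.

>>> arm_command(
  deltas=[
    [[1,0,0,0,0],[1,0,0,0,0],[1,0,0,0,0],[1,0,0,0,0],[1,0,0,0,0],[1,0,0,0,0],[1,0,0,0,0],[1,0,0,0,0],[1,0,0,0,0],[1,0,0,0,0],[1,0,0,0,0],[1,0,0,0,0]],
  ],
)

```text
t: 22.33
eef_pos: [603.5, 323.6, 144.5]
tcp_rot: [3.134, 0.013, 2.191]
ft_force: [-0.2, 0.0, -2.4]
opening: 0.089
```

```bash
python3 - <<'E'
from cell import env
from h import *
s=env.state();T=s["eef_pos"];print(T,s["tcp_rot"],s["t"],s["ft_force"],s["opening"]*95,abs(s["qvel"]).max())
c=env.read_camera("scene");f=c["frame"]
old=cv2.imread("pics/scene16.png");x=cv2.resize(f[190:255,325:415,::-1],None,fx=8,fy=8,interpolation=2)
cv2.imwrite("pics/scene17.png",np.hstack([old[100:470,:400],x[100:470,:400]]))
cv2.imwrite("pics/scenefull17.png",f[:,:,::-1])
E
```

```text
[603.47842631 323.64676861 144.53075281] [3.13428526 0.01258523 2.19121663] 22.3333 [-0.20802837  0.02760048 -2.36113036] 8.419885512267914 0.001976219269107463
```

View pics/scene17.png

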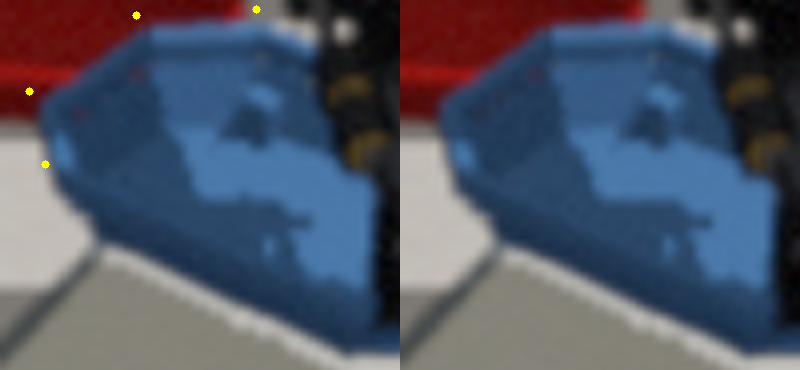

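View pics/scenefull17.png

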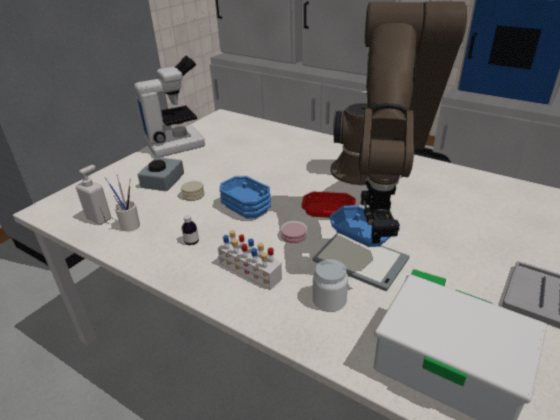

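No drift over the second, and everything else is where it was. I'm handing in.

```bash
python3 -c "
from cell import env
print(env.job_done())"
```

```text
the job is handed in; nothing more can be done
None
```

I handed in the job at about 22 s, with the top tray held steady above the middle of the light pad; no verdict was reported. I gripped its +x, +y corner (b), raised that corner about 44 mm at 20 mm/s hinging about corner d, with the corner force reading at most about 3 N, then lifted the tray clear and carried it over.

**What went wrong on the way**
- **Grip height:** closing at TCP 96 and 99.6 mm stopped at 12.8 and 11.4 mm, bearing on the sloping wall. I regripped at 102 mm, where it closed cleanly to about 8.5 mm.
- **Sag after the carry:** two measurements gave 0.13 and 0.16 rad, and they disagreed by up to 12 mm on the rim height at the grip. To level it, I set the tray flat on the pad (16 N reaction), opened the jaws slightly to reseat them, and raised it again. So the tray briefly touched the pad and was let go there after it had left the pile.

**Last checks**
- **Tray position:** the centre is worked out from the grip pose at (542, 253) mm, against (541, 254) for the pad centre. The underside is about 96 mm above the pad.
- **Level:** the far corner sits about 6 mm low, roughly 0.04 rad, against the 0.2 rad limit.
- **Steadiness:** there was no visible drift over 1 s, and the jaws still read 8.4 mm on the rim.
- **Rest of the bench:** the pile is standing, and by eye in the scene picture the other things look where they were.

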